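Bolt the jar tray to the shaker, load it and engage the drive

ROBOT

A 6-joint arm with a two-finger parallel gripper is mounted at the origin on the work surface; the furniture and walls round the work are solid. World frame = base frame: x ahead of the robot, y to its left, z up, the work surface at z = 0. Lengths are in mm, angles in rad, forces in N, time in s.
With the tool pointing down it reaches from about 325 to 775 mm from the base axis. Payload 5.5 kg.
Tool frame: the origin (TCP) lies at the very end of the fingers, on their centre line; the grasp point (between the pads) lies 19 mm behind it; z points along the fingers, y is the line along which they close (so a half turn about z gives the same grasp; the last joint's range is limited). The gripper opens to 85 mm and grips with 20 to 120 N. Pads are 22 mm wide; open, the fingers measure 114 mm over their backs; the gripper's body (76 mm by 85 mm) begins 54 mm behind the grasp point. The pads swing forward as they close: fully open they stand 13 mm farther back than shut.
Start: joints at [1.282, 0.091, 1.231, -0, 1.82, -0.057], TCP at [137.841, 583.966, 231.275] pointing down, gripper open.
Joint ranges: [-2.87, 2.87], [-0.86, 2.18], [0.17, 2.46], [-1.51, 4.65], [0.06, 2.69], [-2.65, 2.65]. Speed limits (rad/s): [2.57, 2.57, 3.01, 3.14, 3.14, 3.14].

INTERFACE

Orientations are given as a rotation vector (axis times angle).
In Python, from cell import r, solve_ik, status, vision, spotter gives the robot as it stands. Calls block until the motion is done:
- r.move_pose(position, orientation): joint-space move of the TCP to a pose.
- r.movel(position, rotation=None, v=150): straight line of the TCP; rotation=None keeps the orientation; v is the mean speed in mm/s.
- r.movej(angles): joint-space move.
- r.set_gripper(opening, squeeze=None): finger opening in mm; squeeze is the grip in N (None keeps the last); returns when the fingers have stopped.
- r.dwell(seconds).
- solve_ik(position, orientation): joint angles nearest the present ones, or None.
- status.observe(): the state.
- vision.read_camera(name): name is "scene" or "side" or "wrist"; returns the picture (420x560x3 uint8, red, green, blue); there is no depth.
- vision.camera_model(name): a dict with "fov_y" (degrees; the focal length in pixels is half the picture's height over the tangent of half this angle, whatever the lens; pixels are square), "cx", "cy" (the principal point, pixels), "k1" (the pictures are not rectified: a ray, as slopes to the right and down, at radius r is drawn at 1 + k1 r^2 times it, then the intrinsics apply), "R" (3x3) and "t" (3): a world point X has camera coordinates R X + t. Camera axes: x right, y down, z forward; pixel columns grow to the right and rows downward; lengths in mm; the calibration is good to about 2 mm. A picture is of the moment at which its call begins: read the wrist's pose just before it. camera_model takes no time and is no camera call; for the wrist camera it gives the pose at the moment of the call.
A pose or a line that the arm cannot do raises r.Unreachable and nothing moves.
- r.finish_job(): hands the job in; it is judged then, once.
Trained networks look in the newest picture that a camera, given by its name, has taken for a name from the list of things; names that differ only in an ending like _2 or _b are one class to them, and where a whole thing is asked for, a point or a joint stands for the part that bears it (a point fixed in the world has none). Each returns a list of dicts, best first, with "confidence" (0 to 1); they miss things now and then, are a little off and sometimes report something else, mostly with a low value. They report only what shows in the picture. A call takes as long as a camera call.
- spotter.find_in(camera, label): "centre" ([x, y, z] in mm, in the coordinates of the camera as it stood for that picture, good to about 4 mm: the middle of the surface that is visible of it).
The state is a dict: "time": time; "joint_positions": joint angles; "dq": joint speeds; "joint_torque": joint torques, N m; "tool_pos": TCP position; "ee_rot": TCP orientation; "wrist_force": force on the tool from outside, world axes, zero at the start; "wrist_torque": the same for the moment, N m; "gripper_width": finger opening in mm; "finger_force": force on a finger pad.
Only numpy, scipy, OpenCV 4.12 (cv2) and the standard library are available. Lean on these libraries where they do the work, as an engineer would, in place of code of your own. Each camera call takes 0.05 s, during which the arm holds its last target. There are 200 camera calls.

TASK

Get the shaker ready to run: take the two T-bolts off the hanger and bolt the jar tray to the shaker's slotted platform with them, one at each lug, each with its head let into the slot, slid back into the lug's notch, turned square across the slot (clockwise) and its T-handle nut tightened firmly. Then stand every sample jar that waits on the bench upright in the tray, one to a bay, and last of all pull the drive rod on the shaker's front out to its middle click. Do not disturb the lilac sample cup.

Things in the scene. Friction and masses are not known exactly. Their poses are not given: they have to be found in the camera images.
- shaker: bench shaker, fixed: white housing, T-slotted aluminium platform 190 x 324 mm (x, y), its top 103 mm above the worktop. Origin on the worktop under its centre, z up, front faces its own -x. Two T-slots along its x, open at the front: mouth 22 mm wide, lips 8 mm thick, cavity below 37 mm wide and 11 mm high, its floor 19 mm below the platform top.
- slot_left (a point): point on the centre line of the slot at the shaker's own +y side, level with the platform top, 25 mm behind the front edge; x along the slot, towards the back.
- slot_right (a point): the same for the slot at the shaker's -y side.
- tray: white jar tray, loose (0.9 kg), between locating dowels on the platform; 74 x 214 mm (x, y), rim 32 mm high, floor 4 mm thick, divided into three bays 66 x 66 mm. Origin at its underside's centre; axes as the shaker's. At each end (+y, -y) a lug 6 mm thick lies over a slot, with a notch 16 mm wide, open to the front.
- lug_left (a point): bolt seat in the notch of the tray's +y lug, at the lug's upper face, 6 mm above the platform. The notch opens to the shaker's -x: its prongs begin 18 mm before this point, its closed end is 8 mm behind. The flange must ride over the lug while the head runs in the slot: head on the slot's floor, nut angle 0, it passes 2 mm above the lug; up to 5 mm if lifted.
- lug_right (a point): the same for the -y lug.
- bay_left (a point): centre of the floor of the tray's +y bay.
- bay_mid (a point): the same for the middle bay.
- bay_right (a point): the same for the -y bay.
- fork_left (a point): seat of the +y fork of the hanger (fixed steel bracket 100 mm tall), at the upper face of its prongs; axis of a hanging bolt. The flange rests on two prongs 4 mm thick, 16 mm apart, that point to the point's -x and end, 29 mm off, in upturned tips 6 mm high: lift the bolt 7 to 13 mm (its head is under the prongs), then draw it out along -x, 50 mm or more.
- fork_right (a point): the same for the hanger's -y fork.
- bolt1_nut: T-handle nut of the first T-bolt: black bar 52 x 16 x 24 mm (long, thick, high) on a 15 mm sleeve over a steel flange 34 mm across. Origin at the bar's centre, x along the bar, z up; the flange's underside is 55 mm below. Gripped by the bar it carries the whole bolt, upright. Turned clockwise (from above) it first takes the head round with it, then runs down.
- bolt1_turn (a joint): first nut's angle on its stud, rad: 0 = bar along the head's long side; grows clockwise from above (tightening), 12 mm of travel per turn, thread friction 0.05 N m, holds by itself. With the head square in the slot the flange meets the lug at about 1, goes firm at about 2.6 (head drawn up under the lips) and is tight 0.3 to 0.8 beyond that. Limit 5.5.
- bolt1_head (a point): head of the first T-bolt (94 mm tall, 0.2 kg): steel bar 35 x 18 x 8 mm across the foot of a 12 mm stud, two opposite corners cut so that in the slot it turns only clockwise and stops after 90 to 105 deg. Point at the head's centre, 4 mm above its underside, 78 mm below the bar's centre at nut angle 0; x along its long side. The flange is then 19 mm above the head's top.
- bolt2_nut: T-handle nut of the second T-bolt: black bar 52 x 16 x 24 mm (long, thick, high) on a 15 mm sleeve over a steel flange 34 mm across. Origin at the bar's centre, x along the bar, z up; the flange's underside is 55 mm below. Gripped by the bar it carries the whole bolt, upright. Turned clockwise (from above) it first takes the head round with it, then runs down.
- bolt2_turn (a joint): second nut's angle on its stud, rad: 0 = bar along the head's long side; grows clockwise from above (tightening), 12 mm of travel per turn, thread friction 0.05 N m, holds by itself. With the head square in the slot the flange meets the lug at about 1, goes firm at about 2.6 (head drawn up under the lips) and is tight 0.3 to 0.8 beyond that. Limit 5.5.
- bolt2_head (a point): head of the second T-bolt (94 mm tall, 0.2 kg): steel bar 35 x 18 x 8 mm across the foot of a 12 mm stud, two opposite corners cut so that in the slot it turns only clockwise and stops after 90 to 105 deg. Point at the head's centre, 4 mm above its underside, 78 mm below the bar's centre at nut angle 0; x along its long side. The flange is then 19 mm above the head's top.
- jar1_mid (a point): closed sample jar with a white screw lid, 56 mm across, 60 mm tall, 0.2 kg, standing on the bench. Point on its axis, half-way up (30 mm). May be absent.
- jar2_mid (a point): closed sample jar with a white screw lid, 56 mm across, 60 mm tall, 0.2 kg, standing on the bench. Point on its axis, half-way up (30 mm). May be absent.
- jar3_mid (a point): closed sample jar with a white screw lid, 56 mm across, 60 mm tall, 0.2 kg, standing on the bench. Point on its axis, half-way up (30 mm). May be absent.
- drive_rod (a joint): drive rod of the shaker, m: 0 pushed fully in (parked), 0.015 middle click, 0.030 fully out; grows as it is pulled towards the shaker's -x. It clicks into these three places: about 6 N moves it off a click, and a rod let go between two clicks runs to the nearer.
- rod_knob (a point): centre of the rod's black round knob, 26 mm across and 26 mm long along the rod, on the shaker's front, 47 mm above the worktop; parked, it stands 53 mm in front of the platform's front edge, so that it can be pinched from above. Its x axis points to the shaker's back.
- cup: lilac sample cup, 49 mm across, 64 mm tall, standing on the bench behind the hanger; origin at its underside. Bystander.

How it is judged:
By the outcome, as a careful person would: the job done as asked, in the order asked, and still so for the second after the job is handed in, with the robot touching nothing.
Of jar1, jar2, jar3 only 1 to 3 are there at a start; the rules pass over those that are not, and their reading is None.
At some moment in a run one of jar1, jar2, jar3 may be knocked a few centimetres aside while the robot is not near it.
It also fails if it takes over 210 s, if anything falls off the work surface, if the arm or the gripper's body presses on something with over 40 N, if the wrist force passes 120 N, or if a joint passes its speed limit or range.

## Working session

There is one attempt and no reset: what is moved stays moved. The work goes in short steps, each a Python script; the robot and the scene stay as the last script left them, time stands still between calls to the robot, and variables do not carry over. Pictures are saved under pics/ and viewed, at most 14 in all, crops included, and the job is handed in when it is done.

```bash
ls; mkdir -p pics; cat > h.py <<'E'
import numpy as np, cv2
from scipy.spatial.transform import Rotation as Rn
from cell import r, solve_ik, status, vision, spotter
def snap(cam,name=None):
    m=vision.camera_model(cam); im=vision.read_camera(cam)
    if name: cv2.imwrite(f'pics/{name}.png',cv2.cvtColor(np.asarray(im),cv2.COLOR_RGB2BGR))
    return im,m
def w(m,c): return np.array(m['R']).T@(np.array(c)-np.array(m['t']))
def K(m):
    f=210/np.tan(np.radians(m['fov_y'])/2); return f,m['cx'],m['cy'],m['k1']
def proj(m,X):
    f,cx,cy,k=K(m); c=(np.array(m['R'])@np.atleast_2d(X).T).T+np.array(m['t']); s=c[:,:2]/c[:,2:]
    s=s*(1+k*(s**2).sum(1,keepdims=True)); return s*f+[cx,cy]
def onplane(m,uv,z):
    f,cx,cy,k=K(m); d=(np.array(uv,float)-[cx,cy])/f; s=d.copy()
    for _ in range(20): s=d/(1+k*(s@s))
    R=np.array(m['R']); ray=R.T@np.array([s[0],s[1],1]); o=-R.T@np.array(m['t'])
    return o+ray*(z-o[2])/ray[2]
def down(yaw):  # tool z down, tool y axis closing direction at angle yaw+90deg; tool x at yaw
    return (Rn.from_euler('z',yaw)*Rn.from_euler('x',np.pi)).as_rotvec()
def find(cam,m,label,n=3):
    return [(np.round(w(m,d['centre']),1).tolist(),round(d['confidence'],2)) for d in spotter.find_in(cam,label)[:n]]
E
python3 - <<'E'
from h import *
o=status.observe();print({k:np.round(v,3).tolist() for k,v in o.items()})
for cam in ['scene','side','wrist']:
    im,m=snap(cam,cam+'0'); print(cam,m['fov_y'],m['k1'],np.round(-np.array(m['R']).T@m['t'],0),np.round(np.array(m['R'])[2],2))
    for l in ['shaker','tray','bolt1_nut','bolt1_head','jar1_mid','rod_knob','cup','fork_left','lug_left','slot_left']:
        try: print(l,find(cam,m,l,4))
        except Exception as e: print(l,e)
E
```

```text
pics
{'time': 0.0, 'joint_positions': [1.282, 0.092, 1.232, 0.0, 1.82, -0.057], 'dq': [-0.001, -0.0, -0.0, -0.001, 0.0, -0.001], 'joint_torque': [-0.002, -45.873, -41.802, -0.0, 0.012, 0.0], 'tool_pos': [137.731, 583.689, 230.16], 'ee_rot': [-0.363, -3.12, 0.003], 'wrist_force': [0.007, -0.08, -0.033], 'wrist_torque': [-0.072, -0.005, -0.035], 'finger_force': 0.0, 'gripper_width': 85.815}
scene 55.74868460307621 -0.05996651643148183 [  32. -384.  701.] [ 0.63  0.38 -0.67]
shaker [([564.4, 23.4, 103.3], 0.77), ([640.9, 41.5, 118.7], 0.53)]
tray [([644.9, 42.0, 117.7], 0.56)]
bolt1_nut [([564.3, -209.1, 151.4], 0.62), ([643.7, 43.4, 115.1], 0.57), ([587.2, -238.4, 8.5], 0.16)]
bolt1_head [([564.7, -203.9, 145.1], 0.65), ([640.6, 40.1, 116.5], 0.4)]
jar1_mid [([402.2, -153.5, 54.8], 0.7)]
rod_knob [([504.2, 146.0, 56.2], 0.58)]
cup [([747.4, -282.0, 44.6], 0.75)]
fork_left [([582.6, -247.7, 4.9], 0.61), ([643.8, 38.9, 113.1], 0.59)]
lug_left [([644.2, 41.3, 118.3], 0.67)]
slot_left [([564.6, 21.7, 101.0], 0.56), ([642.9, 42.0, 115.7], 0.34)]
side 46.380901391551276 -0.14864919292631235 [406. 858. 916.] [ 0.14 -0.75 -0.65]
shaker [([587.6, 137.0, 98.0], 0.7)]
tray [([650.0, 77.3, 108.3], 0.6)]
bolt1_nut [([571.0, -194.9, 147.4], 0.69)]
bolt1_head [([569.0, -195.5, 139.7], 0.58), ([591.0, 138.9, 96.8], 0.39)]
jar1_mid [([417.6, -130.3, 41.7], 0.87)]
rod_knob [([502.8, 157.1, 52.1], 0.77)]
cup [([756.5, -265.6, 49.5], 0.51)]
fork_left [([579.5, -237.0, 6.5], 0.66)]
lug_left [([647.2, 83.1, 109.7], 0.8), ([501.5, 160.2, 54.6], 0.73), ([580.4, -240.6, 2.0], 0.28)]
slot_left [([592.5, 132.0, 97.9], 0.59)]
wrist 65.9728058098777 -0.052626474462224127 [ 63. 602. 374.] [ 0.29 -0.07 -0.95]
shaker []
tray []
bolt1_nut []
bolt1_head []
jar1_mid []
rod_knob []
cup []
fork_left []
lug_left []
slot_left []
```

View pics/scene0.png

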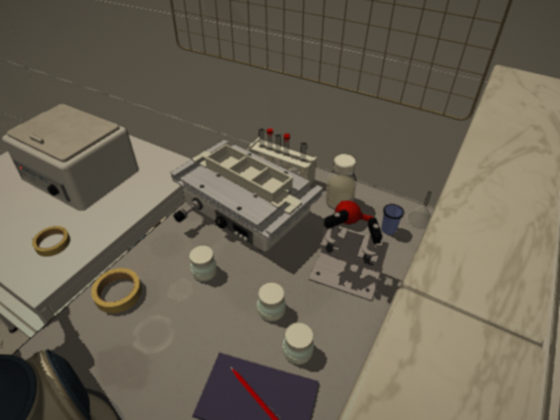

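View pics/side0.png

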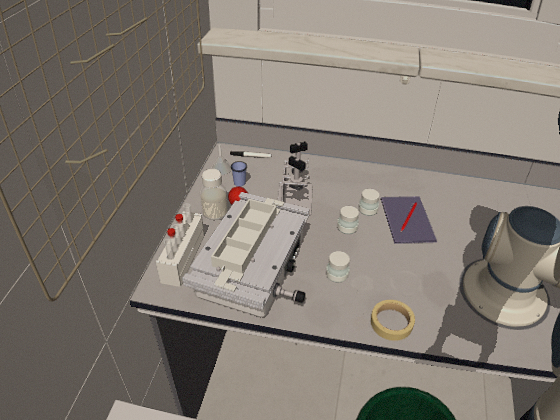

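```bash
python3 - <<'E'
from h import *
for n,p in [('w_hang',[520,-150,330]),('w_shak',[520,90,330])]:
    r.move_pose(p,down(np.pi)); r.dwell(.3)
    print(np.round(status.observe()['joint_positions'],2),status.observe()['time'])
    im,m=snap('wrist',n); print(np.round(-np.array(m['R']).T@m['t'],0),np.round(np.array(m['R'])[2],2))
    for l in ['shaker','tray','bolt1_nut','bolt1_head','jar1_mid','rod_knob','cup','fork_left','lug_left','slot_left']:
        print(l,find('wrist',m,l,4))
E
```

```text
[-0.34 -0.02  1.17  0.    1.99 -1.91] 4.875
[ 443. -149.  473.] [ 0.3   0.   -0.95]
shaker [([578.8, 40.9, 99.9], 0.91)]
tray [([637.8, 71.5, 113.5], 0.66), ([568.6, -203.1, 165.7], 0.39)]
bolt1_nut [([566.3, -197.5, 168.5], 0.88)]
bolt1_head [([564.7, -199.5, 163.5], 0.94)]
jar1_mid [([412.9, -145.8, 56.6], 0.75), ([579.5, 40.5, 104.0], 0.5), ([566.2, -198.6, 168.4], 0.42)]
rod_knob [([641.5, 68.8, 111.1], 0.59), ([499.7, 148.1, 56.9], 0.57)]
cup [([762.8, -273.8, 45.5], 0.74), ([567.5, -197.0, 168.3], 0.23)]
fork_left [([570.3, -243.6, 6.2], 0.92)]
lug_left [([643.7, 68.2, 112.7], 0.94)]
slot_left [([578.2, 40.3, 100.6], 0.67)]
[ 0.11 -0.06  1.21 -0.    1.99 -1.46] 6.675
[444.  90. 473.] [ 0.3   0.   -0.95]
shaker [([578.3, 74.2, 103.8], 0.68), ([369.4, -220.6, 59.2], 0.59)]
tray [([644.0, 61.9, 107.1], 0.9), ([569.0, -215.0, 6.0], 0.68)]
bolt1_nut [([567.7, -194.0, 155.9], 0.61)]
bolt1_head [([568.9, -197.0, 150.3], 0.68), ([648.9, 62.4, 110.1], 0.47)]
jar1_mid [([418.2, -134.2, 60.2], 0.7)]
rod_knob [([502.6, 154.7, 55.2], 0.67), ([576.7, 72.7, 103.0], 0.21)]
cup [([755.4, -268.4, 41.3], 0.94), ([644.6, 63.2, 106.9], 0.41)]
fork_left [([573.3, -214.2, 5.6], 0.78)]
lug_left [([648.7, 61.8, 108.8], 0.93)]
slot_left [([578.6, 73.3, 103.8], 0.76)]
```

View pics/w_hang.png

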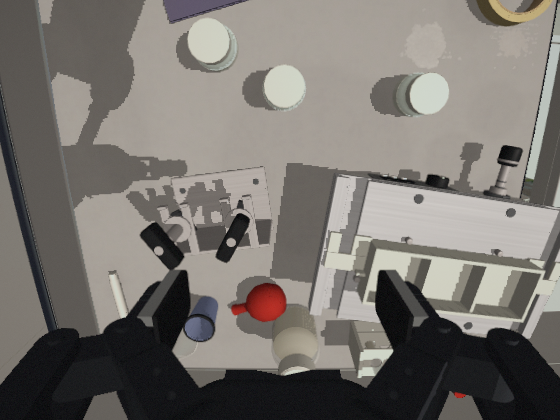

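View pics/w_shak.png

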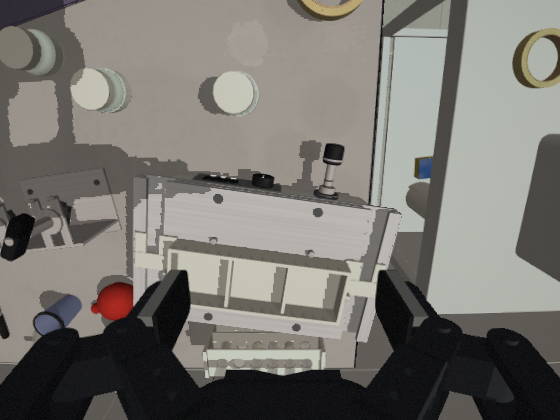

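```bash
cat > up.py <<'E'
import sys
E
python3 - <<'E'
from h import *
import json
for n,p in [('c_shak',[600,60,255]),('c_hang',[580,-180,285])]:
    r.move_pose(p,down(np.pi)); r.dwell(.4)
    im,m=snap('wrist',n); json.dump({k:np.array(v).tolist() for k,v in m.items()},open(n+'.json','w'))
    c=im[0:300,:]; 
    if n=='c_hang': c=im[0:300,100:500]
    s=800/c.shape[1]
    cv2.imwrite(f'pics/{n}_z.png',cv2.cvtColor(cv2.resize(c,None,fx=s,fy=s,interpolation=cv2.INTER_CUBIC),cv2.COLOR_RGB2BGR))
    for l in ['bolt1_nut','jar1_mid','rod_knob','lug_left']: print(l,find('wrist',m,l,4))
E
```

```text
bolt1_nut [([644.7, 50.1, 108.2], 0.75), ([571.2, -193.3, 105.8], 0.7), ([579.4, 57.5, 103.4], 0.48)]
jar1_mid [([427.8, -133.2, 47.6], 0.92)]
rod_knob [([504.8, 153.4, 52.7], 0.57)]
lug_left [([644.8, 50.3, 106.0], 0.58), ([572.3, -194.1, 105.3], 0.26)]
bolt1_nut [([568.8, -201.1, 168.4], 0.72), ([568.3, -200.6, 166.7], 0.49), ([570.1, -244.1, 3.4], 0.33)]
jar1_mid [([420.2, -144.9, 61.3], 0.72), ([764.2, -276.8, 44.6], 0.48)]
rod_knob [([517.0, 143.0, 51.1], 0.57), ([566.4, -243.3, 5.7], 0.34)]
lug_left [([640.9, 21.3, 108.0], 0.83)]
```

View pics/c_shak_z.png

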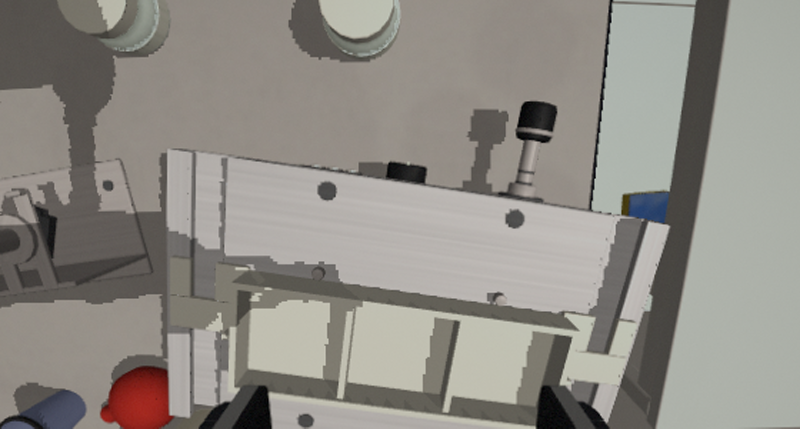

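View pics/c_hang_z.png

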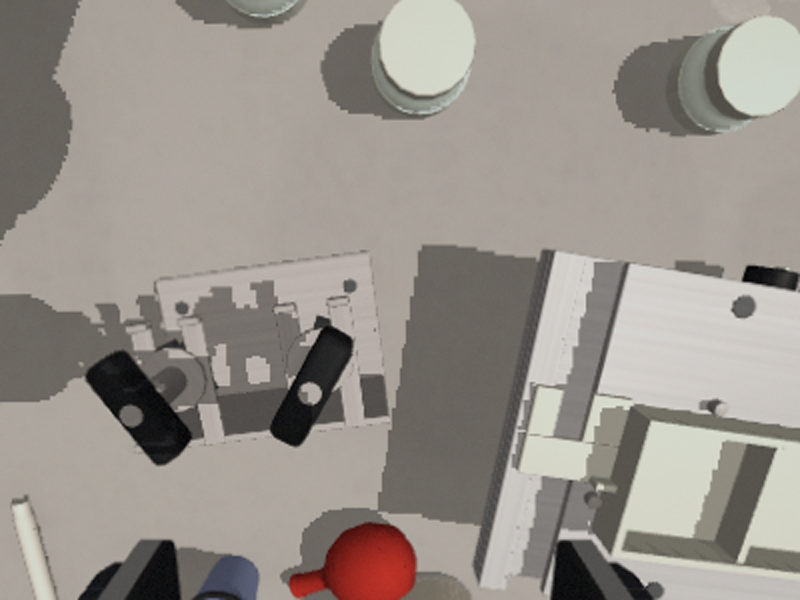

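```bash
python3 - <<'E'
from h import *
import json
ms=json.load(open('c_shak.json'));mh=json.load(open('c_hang.json'))
S=lambda u,v,z:np.round(onplane(ms,(u/1.42857,v/1.42857),z),1)
H=lambda u,v,z:np.round(onplane(mh,(u/2+100,v/2),z),1)
print('plat front corners',S(168,150,103),S(668,226,103))
print('slotR lips',S(194,153,103),S(224,157,103),'slotL',S(614,215,103),S(643,221,103))
print('knob top',S(538,104,60),S(534,135,55))
print('H plat corner',H(543,250,103),'slotR',H(588,257,103),H(627,264,103))
print('lugR front',H(535,386,109),H(632,399,109),'mid wall of lug',H(522,470,109))
print('lugL front',S(575,315,109),S(635,322,109),'lugR',S(170,258,109),S(247,266,109))
print('tray rim corner front R',S(238,276,135),'L',S(578,332,135))
print('hang plate',H(155,282,4),H(368,252,4),H(389,422,4))
for p in [(138,325),(190,322),(285,308),(338,300)]: print('tip',H(*p,100))
print('barA',H(291,440,161),H(335,333,161),H(310,393,161))
print('barB',H(173,455,161),H(105,360,161),H(131,415,161))
print('barB corners',[H(*p,161).tolist() for p in [(87,371),(122,350),(192,438),(157,465)]])
print('barA corners',[H(*p,161).tolist() for p in [(322,326),(354,343),(300,446),(271,432)]])
print('flangeA',H(318,357,96),'flangeB',H(180,378,96))
print('jars',S(357,3,60),S(95,3,60),H(426,45,60),H(768,67,60))
E
```

```text
plat front corners [518.3 -84.4 103. ] [565.  233.8 103. ]
slotR lips [520.3 -68.2 103. ] [523.  -49.6 103. ] slotL [558.3 196.8 103. ] [562.  216.5 103. ]
knob top [488.  153.9  60. ] [508.1 154.   55. ]
H plat corner [517.3 -91.  103. ] slotR [520.4 -68.4 103. ] [523.6 -48.5 103. ]
lugR front [584.4 -91.3 109. ] [591.2 -40.2 109. ] mid wall of lug [630.4 -94.5 109. ]
lugL front [624.2 176.4 109. ] [629.3 218.5 109. ] lugR [585.3 -89.8 109. ] [590.7 -39.7 109. ]
tray rim corner front R [590.7 -36.6 135. ] L [626.3 169.3 135. ]
hang plate [ 541.8 -313.9    4. ] [ 523.3 -176.     4. ] [ 636.7 -161.2    4. ]
tip [ 554.7 -294.   100. ]
tip [ 553.3 -267.1  100. ]
tip [ 546.3 -218.4  100. ]
tip [ 542.3 -191.6  100. ]
barA [ 595.7 -210.4  161. ] [ 548.7 -190.6  161. ] [ 574.5 -201.6  161. ]
barB [ 602.8 -262.8  161. ] [ 560.  -288.2  161. ] [ 584.3 -279.6  161. ]
barB corners [[564.7, -296.5, 161.0], [555.7, -280.4, 161.0], [594.8, -253.7, 161.0], [607.5, -270.4, 161.0]]
barA corners [[545.8, -195.9, 161.0], [552.9, -182.7, 161.0], [598.4, -206.5, 161.0], [592.0, -219.0, 161.0]]
flangeA [ 572.3 -202.5   96. ] flangeB [ 583.5 -275.8   96. ]
jars [426.4  31.2  60. ] [ 421.8 -144.    60. ] [ 416.8 -146.9   60. ] [423.1  33.9  60. ]
```

```bash
cat >> h.py <<'E'
SY=-0.1457; SX=np.array([np.cos(SY),np.sin(SY),0]); SYv=np.array([-np.sin(SY),np.cos(SY),0])
FM=np.array([541.4,73.7,0.])           # front-edge mid of platform
def sp(back,y,z): return FM+back*SX+y*SYv+[0,0,z]
HX=np.array([.991,.133,0])
def st(tag=''):
    o=status.observe(); print(tag,'t%.1f'%o['time'],'p',np.round(o['tool_pos'],1),'F',np.round(o['wrist_force'],1),'T',np.round(o['wrist_torque'],2),'w%.1f ff%.0f'%(o['gripper_width'],o['finger_force']),'j6 %.2f'%o['joint_positions'][5]); return o
E
python3 - <<'E'
from h import *
yaw=np.pi-0.454
r.set_gripper(45,60)
r.move_pose([572.5,-201.3,200],down(yaw)); st('above')
r.movel([572.5,-201.3,131],v=80); st('down')
r.set_gripper(5); st('grip')
r.movel([572.5,-201.3,141],v=40); st('lift')
p=np.array([572.5,-201.3,141])-HX*62
r.movel(p,v=80); st('out')
p[2]=240; r.movel(p,v=150); st('up')
im,m=snap('wrist','heldA'); snap('scene','sceneA')
E
```

```text
above t11.0 p [ 572.3 -201.2  200.1] F [-0.3 -0.7  1. ] T [ 0.01 -0.06  0.05] w44.7 ff0 j6 -1.51
down t12.0 p [ 572.8 -201.5  131.8] F [ 0.5  0.6 -0. ] T [ 0.03  0.04 -0.04] w45.1 ff0 j6 -1.51
grip t12.3 p [ 572.8 -201.5  131.7] F [-0.1 -0.3  2.9] T [-0.02  0.05  0.03] w15.3 ff61 j6 -1.51
lift t12.7 p [ 572.6 -201.3  141.2] F [-1.1 -0.2 -2.2] T [0.03 0.02 0.01] w15.0 ff60 j6 -1.51
out t13.7 p [ 511.3 -209.5  141.1] F [ 0.4 -0.3 -2.4] T [ 0.02 -0.08  0.1 ] w15.5 ff60 j6 -1.57
up t14.5 p [ 510.9 -209.4  238.8] F [ 0.   0.1 -2.3] T [0.   0.06 0.01] w14.9 ff60 j6 -1.57
```

View pics/heldA.png

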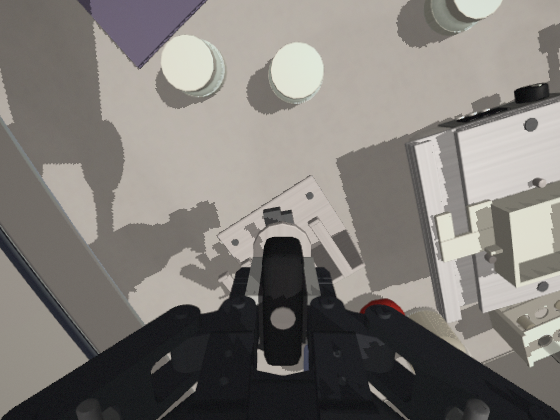

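```bash
python3 - <<'E'
from h import *
m=vision.camera_model('wrist'); o=status.observe(); p=np.array(o['tool_pos'])
R=Rn.from_rotvec(o['ee_rot']).as_matrix()
f=lambda u,v,z: np.round(R.T@(onplane(m,(u,v),z)-p),1)
for z in (26,29,32): print(z,f(283,318,p[2]+z),f(283,237,p[2]+z),f(281,366,p[2]+z))
for u,v in [(263,212),(292,212),(277,205)]: print(f(u,v,p[2]-57))
E
```

```text
26 [ -7.4   1.3 -26. ] [ 29.7   1.3 -25.9] [-33.2   0.4 -26.1]
29 [ -5.3   1.3 -29. ] [ 30.9   1.2 -28.9] [-30.4   0.4 -29.1]
32 [ -3.1   1.3 -32. ] [ 32.1   1.2 -31.9] [-27.6   0.4 -32.1]
[ 13.6 -11.5  57. ]
[13.6  7.3 57. ]
[18.3 -2.4 57.1]
```

```bash
python3 - <<'E'
from h import *
import json
for n,ys in [('c_shak',134),('c_shak',-134),('c_hang',-134)]:
    m=json.load(open(n+'.json')); im=cv2.cvtColor(cv2.imread(f'pics/{n}.png'),cv2.COLOR_BGR2GRAY).astype(np.float32)
    for back in (12,25,40):
        yy=np.arange(-24,32,1.0); P=np.array([sp(back,ys+a,103) for a in yy]); uv=proj(m,P).astype(np.float32)
        v=cv2.remap(im,uv[None,:,0],uv[None,:,1],cv2.INTER_LINEAR)[0]
        print(n,ys,back,' '.join(f'{int(a)}' for a in v))
E
```

```text
c_shak 134 12 186 186 187 187 186 187 187 187 187 187 187 188 187 187 184 186 189 190 129 109 108 108 108 108 108 109 109 109 109 109 109 109 109 94 67 63 66 113 179 190 189 188 188 188 188 186 189 189 186 186 186 179 164 111 70 68
c_shak 134 25 186 186 185 186 187 187 187 186 187 186 186 187 186 187 184 185 186 183 137 106 107 107 107 108 107 107 106 106 107 106 106 108 106 94 63 63 70 116 173 190 188 187 187 189 186 186 188 187 186 185 183 161 176 86 69 68
c_shak 134 40 184 184 184 184 185 184 185 184 185 184 184 184 185 186 183 182 184 185 159 116 106 107 108 108 107 106 106 107 107 107 107 108 107 95 71 63 72 116 170 189 188 188 188 187 186 186 187 187 185 184 174 154 164 101 74 69
c_shak -134 12 171 172 172 171 170 171 173 171 171 170 170 172 170 136 105 103 170 175 175 175 176 175 175 176 176 175 175 176 176 176 176 176 157 118 111 126 161 171 171 171 171 172 172 172 171 171 172 172 171 171 172 171 171 171 172 173
c_shak -134 25 172 172 173 172 171 171 173 173 171 169 162 152 168 138 105 103 157 175 175 174 174 175 175 175 176 176 175 176 176 176 176 176 169 131 109 133 169 173
[... 322 characters left out ...]
4 12 206 206 207 207 206 205 209 210 208 208 206 207 208 201 204 205 205 205 202 160 127 126 126 126 125 125 126 126 126 126 126 124 109 80 76 140 191 208 208 208 208 208 208 208 208 208 208 208 208 208 207 207 207 207 208 206
c_hang -134 25 205 205 207 206 205 206 208 208 207 206 206 207 201 202 205 207 207 207 207 173 129 128 128 128 128 128 129 128 128 128 128 125 112 81 85 138 192 209 209 209 209 209 209 209 209 208 208 208 209 209 209 208 208 208 208 207
c_hang -134 40 205 205 206 205 204 204 206 206 205 205 205 206 205 202 202 201 201 202 202 151 129 125 124 124 124 124 124 125 125 124 123 121 107 76 83 132 198 209 210 209 209 209 209 209 209 209 208 209 209 209 209 208 208 208 208 208
```

```bash
cat >> h.py <<'E'
def fz(n=4):
    a=[]
    for _ in range(n): r.dwell(.03); a.append(status.observe()['wrist_force'])
    return np.mean(a,0)
def lower(p,z0,z1,step=2,lim=4,v=40):
    """step down until the force rises by lim"""
    b=fz(); z=z0
    while z>z1:
        z-=step; r.movel([p[0],p[1],z],v=v); f=fz(3)-b
        if f[2]>lim: break
    print('stopped z cmd',z,np.round(f,1)); return z
E
python3 - <<'E'
from h import *
p=sp(25,135.4,0)-5*SX
q=p.copy(); q[2]=240
r.move_pose(q,down(SY+np.pi)); st('above')
r.movel([p[0],p[1],176],v=120); st('near')
z=lower(p,176,144,step=3); st('low')
snap('wrist','inL')
E
```

```text
above t16.1 p [581.2 203.5 240.1] F [-0.7 -0.4 -2.1] T [-0.03  0.03  0.01] w15.4 ff60 j6 -1.14
near t16.8 p [581.2 204.5 176.8] F [ 0.6 -0.4 -1.9] T [-0.01 -0.02 -0.01] w15.3 ff60 j6 -1.14
stopped z cmd 158 [-1.1 -0.5  7.6]
low t19.0 p [581.2 204.8 159.6] F [-1.  -0.6  5.5] T [-0.08  0.15 -0.07] w15.5 ff61 j6 -1.14
```

```bash
python3 - <<'E'
from h import *
im=cv2.imread('pics/inL.png'); cv2.imwrite('pics/inLz.png',cv2.resize(im[110:400,160:420],None,fx=2,fy=2,interpolation=cv2.INTER_CUBIC))
E
```

```text
(no output)
```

View pics/inLz.png

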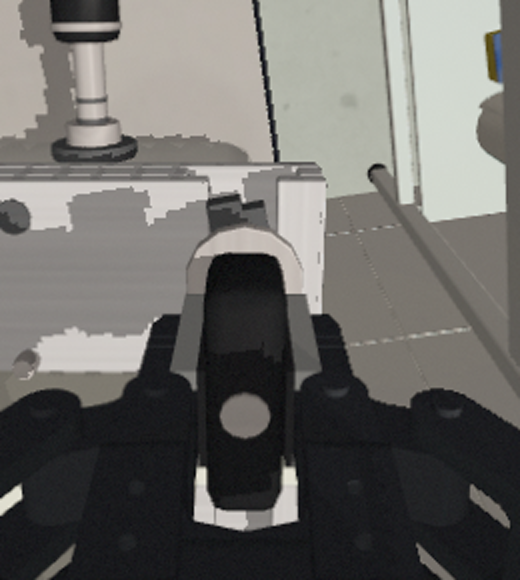

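```bash
python3 - <<'E'
from h import *
p=sp(25,137.1,0)-5*SX
r.movel([*(sp(25,135.4,0)-5*SX)[:2],165],v=60)
r.movel([*p[:2],165],v=60)
z=lower(p,165,132,step=2); st('low')
snap('wrist','inL2')
E
```

```text
stopped z cmd 159 [-1.8 -0.5  7.5]
low t20.8 p [581.4 206.5 160.9] F [-1.5 -1.4  5.8] T [-0.13  0.26  0.05] w15.4 ff61 j6 -1.14
```

```bash
python3 - <<'E'
from h import *
im=cv2.imread('pics/inL2.png'); cv2.imwrite('pics/inL2z.png',cv2.resize(im[180:300,220:350],None,fx=5,fy=5,interpolation=cv2.INTER_CUBIC))
E
```

```text
(no output)
```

View pics/inL2z.png

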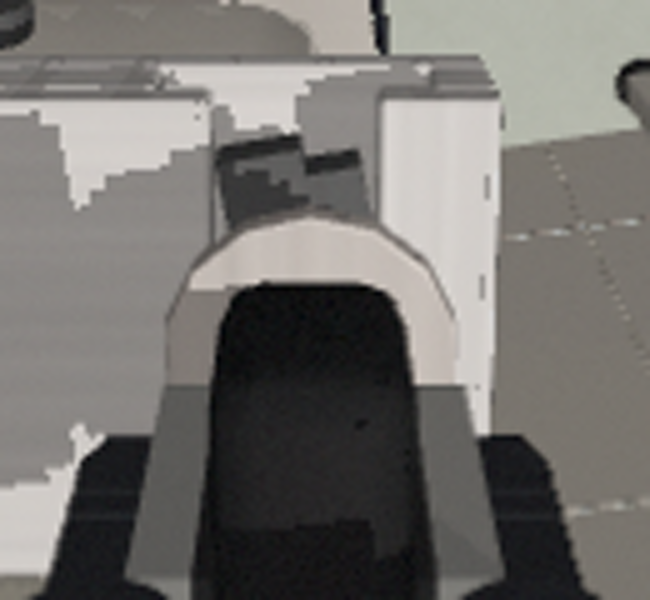

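```bash
cat >> h.py <<'E'
def tcp(back,y,z,yaw,off=-5):  # TCP for bolt axis at shaker (back,y), bolt at tool x = off
    q=sp(back,y,z); return q-off*np.array([np.cos(yaw),np.sin(yaw),0])
E
python3 - <<'E'
from h import *
r.movel(tcp(25,137.1,166,SY+np.pi),v=60)
yaw=SY+np.pi-0.19; p=tcp(25,134.8,166,yaw)
r.movel(p,down(yaw),v=60)
z=lower(p,166,132,step=2); st('low')
im,m=snap('wrist','inL3')
cv2.imwrite('pics/inL3z.png',cv2.cvtColor(cv2.resize(im[180:300,220:350],None,fx=5,fy=5,interpolation=cv2.INTER_CUBIC),cv2.COLOR_RGB2BGR))
E
```

```text
stopped z cmd 140 [-1.4 -0.4  8.3]
low t26.1 p [581.4 205.2 142. ] F [-0.6  0.   6.2] T [-0.13  0.23 -0.02] w15.7 ff61 j6 -0.95
```

```bash
cat >> h.py <<'E'
def slide(y,z,yaw,b0,b1,step=6,lim=7,v=60):
    r.movel(tcp(b0,y,z,yaw),v=30); base=fz(); b=b0
    while b<b1:
        b=min(b+step,b1); r.movel(tcp(b,y,z,yaw),v=v); f=fz(3)-base
        fx,fy=f@SX,f@SYv; print('b%.0f fx%.1f fy%.1f fz%.1f'%(b,fx,fy,f[2]))
        if abs(fx)>lim or abs(fy)>lim or abs(f[2])>lim: break
    return b
E
python3 - <<'E'
from h import *
yaw=SY+np.pi-0.19
slide(134.8,143.6,yaw,25,82); st()
im,m=snap('wrist','inL4'); im2,_=snap('side','sideL4')
a=cv2.resize(im[130:330,190:390],None,fx=2.5,fy=2.5,interpolation=cv2.INTER_CUBIC)
b=cv2.resize(im2[190:330,170:310],(500,500),interpolation=cv2.INTER_CUBIC)
cv2.imwrite('pics/L4z.png',cv2.cvtColor(cv2.resize(np.hstack([a,b]),(800,400)),cv2.COLOR_RGB2BGR))
E
```

```text
b31 fx-0.4 fy0.3 fz0.9
b37 fx-1.3 fy-0.2 fz0.5
b43 fx-0.5 fy0.1 fz0.2
b49 fx-0.6 fy0.1 fz0.7
b55 fx0.1 fy-0.0 fz0.1
b61 fx-0.8 fy-0.0 fz0.5
b67 fx-1.2 fy-0.4 fz0.1
b73 fx-0.8 fy0.8 fz0.6
b79 fx-0.3 fy-0.0 fz0.7
b82 fx-0.6 fy0.2 fz-0.3
 t30.1 p [637.4 196.8 143.6] F [ 0.5  0.5 -2.8] T [ 0.01  0.02 -0.04] w15.5 ff60 j6 -0.99
```

View pics/L4z.png

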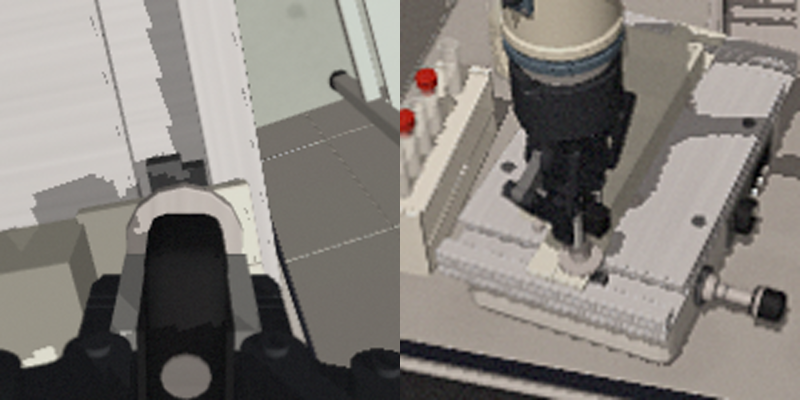

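```bash
python3 - <<'E'
from h import *
yaw=SY+np.pi-0.19
b=slide(134.8,143.6,yaw,82,94,step=1,lim=5,v=30); st()
E
```

```text
b83 fx0.4 fy0.1 fz-0.1
b84 fx0.7 fy-0.1 fz0.3
b85 fx0.1 fy0.7 fz-0.5
b86 fx0.2 fy0.4 fz-0.2
b87 fx0.1 fy-0.0 fz0.2
b88 fx0.1 fy0.6 fz0.4
b89 fx0.2 fy-0.2 fz-0.0
b90 fx-0.3 fy0.2 fz0.0
b91 fx-1.0 fy0.7 fz0.4
b92 fx-2.8 fy0.5 fz1.0
b93 fx-2.8 fy1.1 fz0.8
b94 fx-2.9 fy0.7 fz0.9
 t34.8 p [649.2 195.1 143.6] F [-2.7  0.8 -0.8] T [0.19 0.61 0.04] w15.2 ff60 j6 -0.99
```

```bash
cat >> h.py <<'E'
def turn(b,y,z,yaw0,tot,step=0.2,zlim=None,tlim=2.5,v=None):
    """clockwise by tot about the bolt axis, z(a) callable of turned angle"""
    a=0
    while a<tot-1e-6:
        a=min(a+step,tot); yw=yaw0-a
        q=tcp(b,y,z(a),yw)
        j=solve_ik(q,down(yw)); r.movej(j)
        f=fz(2); T=status.observe()['wrist_torque']
        print('a%.2f z%.1f F %s T %s'%(a,q[2],np.round(f,1),np.round(T,2)))
        if abs(T[2])>tlim: break
    return a
E
python3 - <<'E'
from h import *
yaw=SY+np.pi-0.19
r.movel(tcp(90,134.8,143.6,yaw),v=30); st()
turn(90,134.8,lambda a:143.6-max(0,a-0.3)*0.6,yaw,1.9); st()
E
```

```text
t35.0 p [645.6 195.5 143.7] F [-0.1  1.2 -2.5] T [-0.05  0.04  0.04] w15.3 ff60 j6 -0.99
a0.20 z143.6 F [ 0.4  0.3 -2.3] T [-0.02 -0.01 -0.08]
a0.40 z143.5 F [ 0.4 -1.  -2. ] T [-0.14 -0.01 -0.  ]
a0.60 z143.4 F [-1.4 -2.7 -0.8] T [-0.61  0.36  0.02]
a0.80 z143.3 F [-2.7 -4.2 -1.4] T [-1.    0.57 -0.06]
a1.00 z143.2 F [-3.5 -4.6 -1.3] T [-1.07  0.72 -0.01]
a1.20 z143.1 F [-4.2 -5.8 -2.1] T [-1.27  0.73  0.02]
a1.40 z142.9 F [-4.5 -5.7 -2.1] T [-1.3   0.81  0.02]
a1.60 z142.8 F [-5.1 -5.7 -1.8] T [-1.21  1.01  0.03]
a1.80 z142.7 F [-6.  -5.3 -2.9] T [-1.1   1.38  0.04]
a1.90 z142.6 F [-6.8 -4.5 -2.1] T [-1.03  1.44  0.01]
 t38.7 p [651.4 197.3 141.3] F [-7.1 -4.5 -1.7] T [-1.03  1.44  0.01] w15.1 ff60 j6 0.90
```

```bash
python3 - <<'E'
from h import *
st('now')
p=tcp(90,134.8,142.6,SY+np.pi-0.19-1.9)
for k in range(7):
    F=fz(4); d=F[:2]; n=np.linalg.norm(d); print(np.round(p,1),np.round(F,1))
    if n<1.5: break
    p[:2]+=d/n*0.8; r.movel(p,v=20)
o=st('end'); print('offset from nominal',np.round(p-tcp(90,134.8,142.6,SY+np.pi-2.09),2))
snap('wrist','turn1')
E
```

```text
now t38.7 p [651.4 197.3 141.3] F [-7.1 -4.5 -1.7] T [-1.03  1.44  0.01] w15.1 ff60 j6 0.90
[653.1 197.9 142.6] [-6.7 -4.7 -3.1]
[652.4 197.5 142.6] [-5.6 -3.4 -2.9]
[651.8 197.1 142.6] [-4.9 -3.  -4.6]
[651.1 196.6 142.6] [-3.7 -2.6 -5.6]
[650.4 196.2 142.6] [-3.9 -1.6 -4.6]
[649.7 195.9 142.6] [-1.  -0.5 -2.8]
end t40.8 p [650.1 196.  143.2] F [-0.8 -0.5 -2.2] T [-0.22  0.29  0.01] w15.2 ff60 j6 0.91
offset from nominal [-3.42 -2.05  0.  ]
```

```bash
sed -i 's/off=-5/off=-1.5/' h.py; python3 - <<'E'
from h import *
y0=SY+np.pi-2.09
r.movel(tcp(86.5,135,142.6,y0),v=20); st('recentred')
z=lower(tcp(86.5,135,0,y0),143,139,step=0.5,lim=3,v=20); st()
a=turn(86.5,135,lambda a:z-1.91*min(a,0.6),y0,1.44); st()
E
```

```text
recentred t41.1 p [647.8 196.1 143.2] F [ 0.1  0.7 -2. ] T [-0.09 -0.    0.  ] w15.2 ff60 j6 0.91
stopped z cmd 140.0 [-1.4 -0.1  5.9]
 t43.3 p [647.6 196.  140.8] F [-1.5 -0.9  4.5] T [-0.08  0.23 -0.06] w15.2 ff61 j6 0.91
a0.20 z139.6 F [-1.3 -0.8  4.4] T [-0.27  0.16 -0.06]
a0.40 z139.2 F [-0.4 -1.3  5.9] T [-0.33  0.2  -0.05]
a0.60 z138.9 F [-1.6 -1.4  7.4] T [-0.36  0.21 -0.08]
a0.80 z138.9 F [-1.6 -2.   8.6] T [-0.6  0.3 -0.1]
a1.00 z138.9 F [-0.7 -1.4  7.6] T [-0.49  0.24 -0.06]
a1.20 z138.9 F [-0.7 -1.8  7.7] T [-0.43  0.12 -0.02]
a1.40 z138.9 F [-0.3 -0.6  6.7] T [-0.34  0.06 -0.07]
a1.44 z138.9 F [ 0.1 -0.9  6.5] T [-0.34  0.03  0.01]
 t46.3 p [648.8 193.7 140.7] F [-0.1 -1.4  6.4] T [-0.34  0.03  0.01] w15.4 ff61 j6 2.35
```

```bash
python3 - <<'E'
from h import *
y1=SY+np.pi-2.09-1.44; y2=y1+np.pi
r.set_gripper(40); p=tcp(86.5,135,170,y1); r.movel(p,v=100)
q=tcp(86.5,135,170,y2,off=1.5); r.move_pose(q,down(y2)); q[2]=140.5
im,m=snap('wrist','regrip')
r.movel(q,v=80); r.set_gripper(5,60); st('gripped')
z=140
for f in [lambda a:140]:
    # bolt now at tool x=+1.5
    a=0
    while a<1.9:
        a+=0.1; yw=y2-a; r.movej(solve_ik(tcp(86.5,135,z,yw,1.5),down(yw)))
        F=fz(2); T=status.observe()['wrist_torque']; J=status.observe()['joint_torque'][5]
        print('a%.2f F %s T %s j6t %.2f'%(a,np.round(F,1),np.round(T,2),J))
        if abs(T[2])>0.6: break
st()
E
```

```text
gripped t50.6 p [648.3 193.9 141.4] F [-0.2 -0.3  0.8] T [-0.07 -0.06 -0.02] w15.0 ff61 j6 -0.80
a0.10 F [ 0.7 -0.9  6.2] T [ 0.06  0.08 -0.03] j6t -0.02
a0.20 F [-0.3 -0.1  5.9] T [0.06 0.03 0.  ] j6t 0.01
a0.30 F [0.4 0.1 5.4] T [ 0.14  0.07 -0.05] j6t 0.01
a0.40 F [-0.3  0.4  5.4] T [ 0.08  0.01 -0.05] j6t 0.01
a0.50 F [0.  0.2 5.1] T [ 0.08  0.07 -0.08] j6t 0.01
a0.60 F [-0.3 -0.   5.5] T [ 0.11  0.11 -0.07] j6t 0.02
a0.70 F [-1.1  0.5  5.1] T [ 0.13  0.05 -0.02] j6t 0.02
a0.80 F [-0.3 -0.   5.4] T [ 0.09  0.07 -0.04] j6t 0.01
a0.90 F [-0.6  0.3  5.9] T [ 0.12  0.04 -0.03] j6t 0.01
a1.00 F [0.  0.5 5.8] T [ 0.09  0.05 -0.  ] j6t 0.01
a1.10 F [-0.7  0.3  6.2] T [ 0.12  0.02 -0.03] j6t 0.01
a1.20 F [-0.7  0.1  5.7] T [ 0.14  0.07 -0.05] j6t 0.01
a1.30 F [0.2 0.1 5.1] T [0.13 0.01 0.01] j6t 0.01
a1.40 F [-0.2  0.3  5.6] T [ 0.09  0.03 -0.04] j6t 0.01
a1.50 F [-0.6  0.3  6.3] T [ 0.06 -0.02 -0.04] j6t 0.01
a1.60 F [0.2 0.5 4.2] T [ 0.11  0.01 -0.08] j6t 0.01
a1.70 F [-0.2  0.4  5.2] T [ 0.14 -0.03 -0.04] j6t 0.01
a1.80 F [0.3 0.1 4.6] T [ 0.13 -0.01 -0.05] j6t 0.01
a1.90 F [-0.7  0.1  5.3] T [ 0.05 -0.05 -0.  ] j6t 0.01
 t56.7 p [645.9 194.1 141.4] F [-0.7  0.9  5.3] T [ 0.05 -0.05 -0.  ] w15.2 ff61 j6 1.10
```

```bash
python3 - <<'E'
from h import *
o=st(); p=np.array(o['tool_pos']); 
q=tcp(86.5,135,140,SY+np.pi-2.09-1.44+np.pi-1.9,1.5); print(np.round(q,1))
for dz in (1,2,3,4,5,6):
    r.movel(q+[0,0,dz],v=20); F=fz(3); o=status.observe(); print(dz,np.round(F,1),np.round(o['tool_pos'],1),np.round(o['wrist_torque'],2))
    if F[2]<-12: break
E
```

```text
t56.7 p [645.9 194.1 141.4] F [-0.7  0.9  5.3] T [ 0.05 -0.05 -0.  ] w15.2 ff61 j6 1.10
[645.4 193.7 140. ]
1 [0.6 0.5 4.3] [645.6 193.9 141.4] [ 0.17 -0.1   0.04]
2 [-0.3  0.6  0.6] [645.2 193.7 141.4] [ 0.11  0.02 -0.03]
3 [-0.2 -0.3 -1.7] [645.2 193.6 142.4] [-0.03  0.03  0.05]
4 [-0.2 -0.1 -2.1] [645.4 193.7 143.9] [0.   0.   0.01]
5 [ 0.7 -0.2 -6.9] [645.3 193.7 144.3] [ 0.02 -0.13  0.02]
6 [  1.4  -0.3 -12.8] [645.1 193.6 144.7] [ 0.01 -0.39  0.02]
```

```bash
python3 - <<'E'
from h import *
im,m=snap('wrist','now1'); s,_=snap('side','side1')
A=cv2.cvtColor(im,cv2.COLOR_RGB2BGR); B=cv2.imread('pics/inL4.png'); C=cv2.imread('pics/regrip.png'); D=cv2.cvtColor(s,cv2.COLOR_RGB2BGR)
u=lambda i,a:cv2.resize(i[a[0]:a[1],a[2]:a[3]],(400,300),interpolation=cv2.INTER_CUBIC)
bx=(190,340,190,390)
cv2.imwrite('pics/cmp1.png',np.vstack([np.hstack([u(A,bx),u(B,bx)]),np.hstack([u(C,(150,340,160,413)),u(D,(220,310,170,290))])]))
E
```

```text
(no output)
```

View pics/cmp1.png

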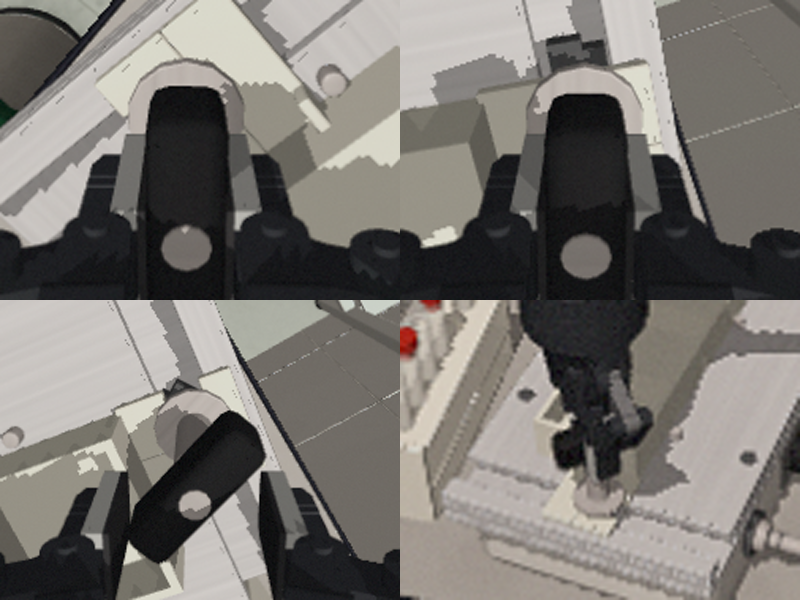

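```bash
cat >> h.py <<'E'
def regrip(b,y,yaw_from,back,zg,off=1.5):
    """release, clear above, turn back by `back`, grip again; returns new yaw"""
    r.set_gripper(45); p=tcp(b,y,zg,yaw_from,off); p[2]=215; r.movel(p,v=200)
    yw=yaw_from+back; q=tcp(b,y,215,yw,0); r.move_pose(q,down(yw)); q[2]=zg; r.movel(q,v=120); r.set_gripper(5,60); return yw
def tighten(b,y,z,yaw,off,maxa,firm=None,step=0.1,tq=0.25,extra=0.5):
    """turn cw; once |Tz|>tq (firm) go `extra` further. returns (turned, firm_at)"""
    a=0
    while a<maxa-1e-6 and (firm is None or a<firm+extra-1e-6):
        a+=step; yw=yaw-a; r.movej(solve_ik(tcp(b,y,z,yw,off),down(yw)))
        F=fz(2); T=np.mean([status.observe()['wrist_torque'] for _ in range(1)],0)
        if T[2]<-0.02 or 1: print('a%.2f F %s Tz %.2f'%(a,np.round(F,1),T[2]))
        if firm is None and abs(T[2])>tq: firm=a; print('FIRM',a)
    return a,firm
E
python3 - <<'E'
from h import *
b,y=86.5,135
y2=SY+np.pi-2.09-1.44+np.pi-1.9
r.movel(tcp(b,y,140,y2,1.5),v=20)
a,f=tighten(b,y,139.2,y2,1.5,1.45,step=0.145); st()
if f is None:
    yw=regrip(b,y,y2-a,np.pi,140.5); st('regripped yaw %.3f'%yw)
E
```

```text
a0.14 F [-1.1  0.1  4.4] Tz -0.03
a0.29 F [ 0.1 -0.3  5.6] Tz -0.03
a0.43 F [-0.3  0.3  5.1] Tz 0.00
a0.58 F [-0.  -1.3  5.3] Tz 0.02
a0.72 F [-1.2 -0.9  5.2] Tz -0.08
a0.87 F [-0.6 -1.2  5.9] Tz -0.05
a1.01 F [-1.  -1.1  5.4] Tz -0.04
a1.16 F [-1.2 -1.8  5.4] Tz -0.05
a1.30 F [-1.  -1.1  5.8] Tz -0.08
a1.45 F [-0.2 -1.5  4.6] Tz 0.02
 t62.6 p [646.2 195.2 141.3] F [-0.1 -0.9  4.1] T [-0.55  0.05  0.02] w15.2 ff61 j6 2.55
regripped yaw 2.399 t67.3 p [647.  194.7 142. ] F [-0.6 -0.3  4.9] T [-0.14  0.15 -0.04] w15.4 ff59 j6 -0.59
```

```bash
python3 - <<'E'
from h import *
b,y=86.5,135
a,f=tighten(b,y,141.5,2.399,0.0,2.2,tq=0.3,extra=0.5); st()
E
```

```text
a0.10 F [-0.1 -0.4  2.9] Tz -0.05
a0.20 F [-0.7 -0.4  4.5] Tz -0.02
a0.30 F [ 0.4 -1.   5.4] Tz -0.04
a0.40 F [-0.  -0.6  5.8] Tz -0.01
a0.50 F [-0.5 -1.1  5.2] Tz -0.02
a0.60 F [-0.4 -0.1  5.3] Tz -0.05
a0.70 F [-0.1 -0.3  5.6] Tz -0.07
a0.80 F [ 0.1 -1.1  4.9] Tz -0.11
a0.90 F [-0.6 -0.7  5.3] Tz -0.12
a1.00 F [0.  0.1 5.2] Tz -0.16
a1.10 F [-0.3 -1.2  4.7] Tz -0.17
a1.20 F [ 0.6 -0.5  5. ] Tz -0.21
a1.30 F [-0.1  0.2  5.3] Tz -0.15
a1.40 F [ 0.8 -0.7  5.1] Tz -0.21
a1.50 F [-0.3 -0.9  4.9] Tz -0.19
a1.60 F [-0.4 -0.5  4.2] Tz -0.25
a1.70 F [ 0.1 -0.4  4.8] Tz -0.18
a1.80 F [-0.4 -0.4  5. ] Tz -0.21
a1.90 F [ 0.4 -1.5  4.7] Tz -0.18
a2.00 F [ 0.2 -1.   5.4] Tz -0.13
a2.10 F [ 0.  -1.5  5.2] Tz -0.15
a2.20 F [-0.  -1.2  5.2] Tz -0.20
 t74.3 p [646.8 194.4 141.9] F [-0.3 -1.2  4.6] T [-0.39 -0.09 -0.2 ] w15.4 ff59 j6 1.61
```

```bash
python3 - <<'E'
from h import *
b,y=86.5,135; yw=2.399-2.2
st()
q=tcp(b,y,141.5,yw,0)
for dz in (1,2,3,4):
    r.movel(q+[0,0,dz],v=20); F=fz(3); o=status.observe(); print(dz,np.round(F,1),np.round(o['tool_pos'],1),np.round(o['wrist_torque'],2))
    if F[2]<-15: break
r.movel(q+[0,0,1],v=20); st()
im,m=snap('wrist','now2'); 
E
```

```text
t74.3 p [646.8 194.4 141.9] F [-0.3 -1.2  4.6] T [-0.39 -0.09 -0.2 ] w15.4 ff59 j6 1.61
1 [ 2.9 -1.3  0.3] [646.7 194.4 141.9] [-0.45 -0.63 -0.05]
2 [ 5.5 -1.1 -5.2] [646.7 194.4 141.9] [-0.39 -1.1   0.04]
3 [ 6.6 -0.8 -7.8] [646.6 194.4 141.9] [-0.28 -1.27 -0.06]
4 [  7.7  -0.5 -11.3] [646.6 194.4 142. ] [-0.22 -1.52 -0.01]
 t76.0 p [646.7 194.4 141.9] F [ 4.1 -1.7 -4.2] T [-0.54 -0.98  0.05] w15.4 ff60 j6 1.61
```

```bash
python3 - <<'E'
from h import *
import json
b,y=86.5,135; yw=2.399-2.2
r.set_gripper(50); q=tcp(b,y,240,yw,0); r.movel(q,v=200); r.dwell(.2)
im,m=snap('wrist','rel2'); json.dump({k:np.array(v).tolist() for k,v in m.items()},open('rel2.json','w'))
A=cv2.cvtColor(im,cv2.COLOR_RGB2BGR); C=cv2.imread('pics/now2.png')
u=lambda i,a:cv2.resize(i[a[0]:a[1],a[2]:a[3]],(400,400),interpolation=cv2.INTER_CUBIC)
cv2.imwrite('pics/cmp2.png',np.hstack([u(A,(150,310,200,360)),u(C,(190,340,205,355))]))
st()
E
```

```text
t77.4 p [646.1 194.6 237.9] F [ 0.6 -1.  -0.4] T [-0.   -0.   -0.03] w50.3 ff0 j6 1.61
```

View pics/cmp2.png

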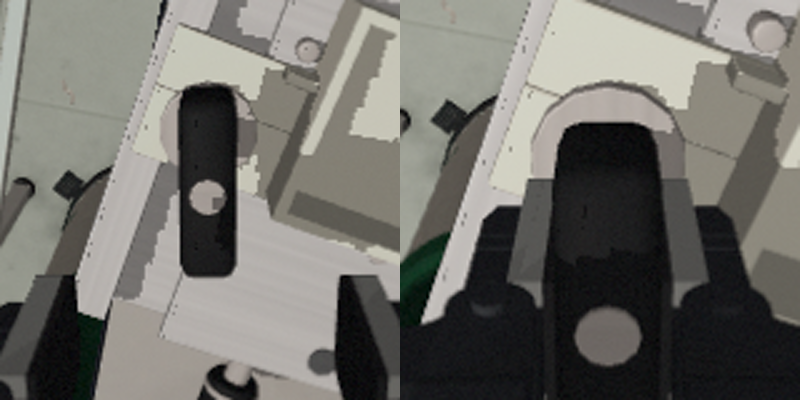

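```bash
python3 - <<'E'
from h import *
b,y=86.5,135; yw=2.399-2.2
q=tcp(b,y,142,yw,0); r.movel(q,v=120); r.set_gripper(5,60); st('g')
for a in (.15,.3,.45,.6,.75,.9,1.0,.9):
    r.movej(solve_ik(tcp(b,y,141.7,yw+a,0),down(yw+a))); F=fz(2); print(a,np.round(F,1),np.round(status.observe()['wrist_torque'],2))
q=tcp(b,y,141.5,yw+.9,0)
for dz in (2,3,4):
    r.movel(q+[0,0,dz],v=20); F=fz(3); o=status.observe(); print(dz,np.round(F,1),np.round(o['tool_pos'],1))
E
```

```text
g t78.8 p [647.  194.6 143.1] F [-0.3 -1.6  3.8] T [-0.15  0.01  0.06] w15.1 ff61 j6 1.61
0.15 [-0.2 -1.5  5.2] [-0.24  0.1   0.57]
0.3 [-0.5 -1.1  4.9] [-0.18  0.13  0.4 ]
0.45 [ 0.1 -0.8  5.7] [-0.23  0.12  0.39]
0.6 [-0.2 -0.4  5.4] [-0.19  0.11  0.38]
0.75 [-0.8 -1.   5.6] [-0.13  0.15  0.32]
0.9 [-0.9 -1.   5.6] [-0.18  0.22  0.17]
1.0 [-1.2 -0.4  6.1] [-0.23  0.27  0.29]
0.9 [-1.   0.3  5.7] [-0.09  0.26 -0.17]
2 [ 2.1  1.1 -0.5] [646.8 194.8 143.3]
3 [ 4.9  1.8 -6.3] [646.6 194.8 143.3]
4 [ 5.9  1.7 -9. ] [646.5 194.7 143.3]
```

```bash
python3 - <<'E'
from h import *
import json
mh=json.load(open('c_hang.json'))
H=lambda u,v,z:onplane(mh,(u/2+100,v/2),z)
dA,dB=H(310,393,167),H(131,415,167); P=np.array([573.9,-202,0])+dB-dA; print(dA,dB,P)
e1,e2=H(173,455,167),H(105,360,167); d=e1-e2; print('ang',np.arctan2(d[1],d[0]))
r.set_gripper(45); r.movel(np.r_[status.observe()['tool_pos'][:2],240],v=250)
yaw=0.576
r.move_pose([P[0],P[1],225],down(yaw)); r.movel([P[0],P[1],131],v=120); r.set_gripper(5,60); st('grip')
r.movel([P[0],P[1],141],v=50); q=np.array([P[0],P[1],141])-HX*62; r.movel(q,v=120); st('out')
q[2]=240; r.movel(q,v=200)
yw=SY+np.pi; t=tcp(25,-133.9,240,yw); r.move_pose(t,down(yw)); t[2]=172; r.movel(t,v=150); r.dwell(.2); st('over')
im,m=snap('wrist','ovR')
cv2.imwrite('pics/ovRz.png',cv2.cvtColor(cv2.resize(im[170:350,210:350],(560,720),interpolation=cv2.INTER_CUBIC)[:600],cv2.COLOR_RGB2BGR))
E
```

```text
[ 572.86479418 -201.03717816  167.        ] [ 582.49957554 -277.31221005  167.        ] [ 583.53478137 -278.27503189    0.        ]
ang 0.5352236587825585
grip t86.4 p [ 583.9 -278.4  132.2] F [-1.7  1.   3.9] T [0.15 0.07 0.02] w15.5 ff59 j6 0.50
out t87.4 p [ 522.4 -286.5  141. ] F [-0.6 -0.9 -1.9] T [-0.01 -0.04  0.05] w15.2 ff58 j6 0.44
over t90.6 p [545.9 -62.3 173.7] F [ 0.2  0.3 -1.6] T [0.02 0.06 0.04] w15.2 ff58 j6 -1.60
```

View pics/ovRz.png

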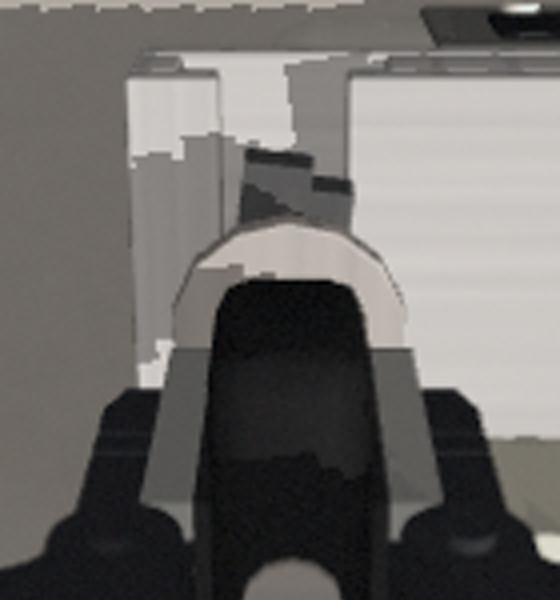

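```bash
python3 - <<'E'
from h import *
yw=SY+np.pi+0.1; y=-134.2
t=tcp(25,y,172,yw); r.movel(t,down(yw),v=60)
z=lower(t,166,136,step=3,v=60); o=st('low')
if o['tool_pos'][2]<148:
    zz=o['tool_pos'][2]+1.6; 
    b=slide(y,zz,yw,25,79,step=18,lim=6,v=80)
    if b>=79:
        b=slide(y,zz,yw,79,92,step=1,lim=2,v=40); st()
E
```

```text
stopped z cmd 142 [0.2 0.3 6.8]
low t93.9 p [545.6 -62.8 143.1] F [-0.1  0.8  5.3] T [-0.    0.09 -0.05] w15.2 ff59 j6 -1.70
b43 fx0.6 fy-0.2 fz-0.3
b61 fx0.1 fy0.4 fz-0.5
b79 fx0.4 fy0.4 fz-0.8
b80 fx0.1 fy0.0 fz0.1
b81 fx0.4 fy-0.3 fz0.1
b82 fx0.3 fy0.2 fz0.2
b83 fx0.2 fy-0.1 fz0.5
b84 fx-1.6 fy-0.0 fz1.0
b85 fx-4.4 fy0.1 fz1.8
 t98.2 p [604.1 -71.2 144.7] F [-3.8  0.7 -0.8] T [0.15 1.11 0.  ] w15.3 ff59 j6 -1.70
```

```bash
python3 - <<'E'
from h import *
yw=SY+np.pi+0.1; y=-134.2; b=82.2
r.movel(tcp(b,y,144.4,yw),v=30)
zf=lambda a: np.interp(a,[0,1.3,1.7,2.9,9],[144.4,144,142.5,139.8,139.8])
a=0
while a<4.2-1e-6:
    a+=0.3; w_=yw-a
    r.movej(solve_ik(tcp(b,y,zf(a),w_),down(w_))); F=fz(2); o=status.observe()
    print('a%.2f z%.1f/%.1f F %s Tz %.2f'%(a,zf(a),o['tool_pos'][2],np.round(F,1),o['wrist_torque'][2]))
    if np.hypot(F[0],F[1])>10 or abs(o['wrist_torque'][2])>.4: break
st()
E
```

```text
a0.30 z144.3/144.3 F [-0.8 -0.3 -1.6] Tz 0.01
a0.60 z144.2/144.2 F [-0.  -0.4 -1.7] Tz -0.05
a0.90 z144.1/144.1 F [-0.2  0.5 -1.9] Tz -0.00
a1.20 z144.0/144.0 F [ 0.4  0.3 -2.6] Tz 0.04
a1.50 z143.2/143.5 F [ 0.2  0.1 -0.3] Tz 0.02
a1.80 z142.3/142.9 F [-0.7 -0.6  2.1] Tz -0.04
a2.10 z141.6/142.2 F [-0.9 -1.   4.1] Tz -0.09
a2.40 z140.9/141.5 F [-0.8 -1.7  5.5] Tz -0.04
a2.70 z140.2/141.2 F [-1.2 -2.   6. ] Tz -0.04
a3.00 z139.8/141.1 F [-2.  -2.7  7.3] Tz -0.02
a3.30 z139.8/141.2 F [-2.2 -3.2  7.6] Tz -0.04
a3.60 z139.8/141.2 F [-1.5 -2.9  7.1] Tz -0.09
a3.90 z139.8/141.1 F [-0.9 -3.3  7.6] Tz -0.08
a4.20 z139.8/141.1 F [-1.2 -3.1  7.5] Tz -0.11
 t104.9 p [604.3 -73.1 141.1] F [-1.1 -3.   7.9] T [-0.72  0.27 -0.11] w15.3 ff60 j6 2.49
```

```bash
python3 - <<'E'
from h import *
y=-134.2; b=82.2; y1=SY+np.pi+0.1-4.2
r.set_gripper(45); p=tcp(b,y,215,y1); r.movel(p,v=250)
y2=y1+np.pi; q=tcp(b,y,215,y2,1.5); r.move_pose(q,down(y2)); q[2]=141.5; r.movel(q,v=150); r.set_gripper(5,60); st('g')
for a in np.arange(.1,.71,.1):
    r.movej(solve_ik(tcp(b,y,140.5,y2-a,1.5),down(y2-a))); F=fz(2); T=[status.observe()['wrist_torque'][2]]
    print('%.2f'%a,np.round(F,1),np.round(T,2))
q=tcp(b,y,140.5,y2-.7,1.5)
for dz in (2,4):
    r.movel(q+[0,0,dz],v=30); F=fz(3); print(dz,np.round(F,1),np.round(status.observe()['tool_pos'],1))
E
```

```text
g t109.4 p [604.5 -72.7 143.4] F [-0.2 -0.7  6.1] T [-0.17  0.17  0.09] w15.2 ff59 j6 -0.64
0.10 [-1.1 -1.1  8.5] [-0.04]
0.20 [-0.8 -0.9  8.3] [-0.1]
0.30 [-0.3 -1.1  9. ] [-0.05]
0.40 [-0.9 -1.3  8.1] [-0.06]
0.50 [-0.6 -1.2  8.3] [-0.1]
0.60 [ 0.2 -1.2  8. ] [-0.09]
0.70 [-0.2 -1.8  7.7] [-0.22]
2 [ 4.8 -2.7  2.3] [603.9 -73.  143.3]
4 [ 5.7 -3.  -3.5] [603.5 -72.9 143.4]
```

```bash
python3 - <<'E'
from h import *
y=-134.2; b=82.2; y2=SY+np.pi+0.1-4.2+np.pi
for a in np.arange(.7,1.01,.1):
    r.movej(solve_ik(tcp(b,y,141.5,y2-a,1.5),down(y2-a))); T=[]
    for _ in range(4): r.dwell(.03); T.append(status.observe()['wrist_torque'][2])
    print('%.2f'%a,np.round(np.mean(T),3),np.round(status.observe()['wrist_force'],1))
r.set_gripper(45); r.movel(tcp(b,y,250,y2-1.0,1.5),v=250)
r.move_pose([470,-30,330],down(np.pi)); r.dwell(.2); st()
im,m=snap('wrist','jars'); cv2.imwrite('pics/j.png',cv2.cvtColor(im,cv2.COLOR_RGB2BGR))
import json; json.dump({k:np.array(v).tolist() for k,v in m.items()},open('jars.json','w'))
print(find('wrist',m,'jar1_mid',6)); print(find('wrist',m,'tray',2),find('wrist',m,'rod_knob',2))
# lids: bright blobs, at z=60
g=cv2.cvtColor(im,cv2.COLOR_RGB2GRAY); hsv=cv2.cvtColor(im,cv2.COLOR_RGB2HSV)
for thr in (200,):
    n,l,s,c=cv2.connectedComponentsWithStats((g>thr).astype(np.uint8))
    for i in range(1,n):
        if 600<s[i,4]<8000: print(s[i],np.round(c[i]),np.round(onplane(m,c[i],60),1))
E
```

```text
0.70 -0.029 [ 1.2 -1.8  5.8]
0.80 -0.193 [ 2.6 -2.8  6. ]
0.90 -0.195 [ 3.  -2.5  5.9]
1.00 -0.242 [ 2.6 -1.6  6.1]
 t116.8 p [470.1 -30.  329.7] F [0.4 0.  0.2] T [ 0.05 -0.02 -0.01] w44.4 ff0 j6 -1.71
[([404.9, -181.1, 60.3], 0.97), ([629.0, -0.6, 109.5], 0.67), ([365.7, -225.3, 63.0], 0.49)]
[([630.0, 1.6, 112.5], 0.56), ([567.6, 56.1, 102.7], 0.16)] [([498.5, 149.9, 54.8], 0.72)]
[ 99  67  34  41 796] [118.  90.] [ 368.5 -229.3   60. ]
[ 135  105   38   38 1132] [154. 124.] [ 408.8 -189.2   60. ]
[ 311  115   38   39 1149] [330. 134.] [422.3  30.6  60. ]
[ 265  288   75   59 1559] [291. 310.] [676.8 -16.2  60. ]
```

```bash
python3 - <<'E'
from h import *
import json
r.move_pose([650,50,275],down(SY+np.pi)); r.dwell(.2)
im,m=snap('wrist','tray'); json.dump({k:np.array(v).tolist() for k,v in m.items()},open('tray.json','w'))
B=cv2.cvtColor(im,cv2.COLOR_RGB2BGR); s=2; x0,y0=110,60
B=cv2.resize(B[y0:y0+280,x0:x0+380],None,fx=s,fy=s,interpolation=cv2.INTER_CUBIC)
def poly(P,col):
    uv=((proj(m,np.array(P))-[x0,y0]+.5)*s-.5).astype(int); cv2.polylines(B,[uv.reshape(-1,1,2)],True,col,1)
c,yc=104.4,0.5
rect=lambda cy,hx,hy,z:[sp(c+a*hx,yc+cy+b_*hy,z) for a,b_ in ((-1,-1),(1,-1),(1,1),(-1,1))]
poly(rect(0,37,107,135),(0,0,255))
for k in (-70,0,70): poly(rect(k,33,33,135),(0,200,0)); poly(rect(k,33,33,107),(255,0,0))
cv2.imwrite('pics/trayov.png',B); st()
E
```

```text
t118.1 p [649.5  49.3 277.1] F [-0.3 -0.1  1. ] T [-0.01  0.02  0.06] w45.1 ff0 j6 -1.40
```

View pics/trayov.png

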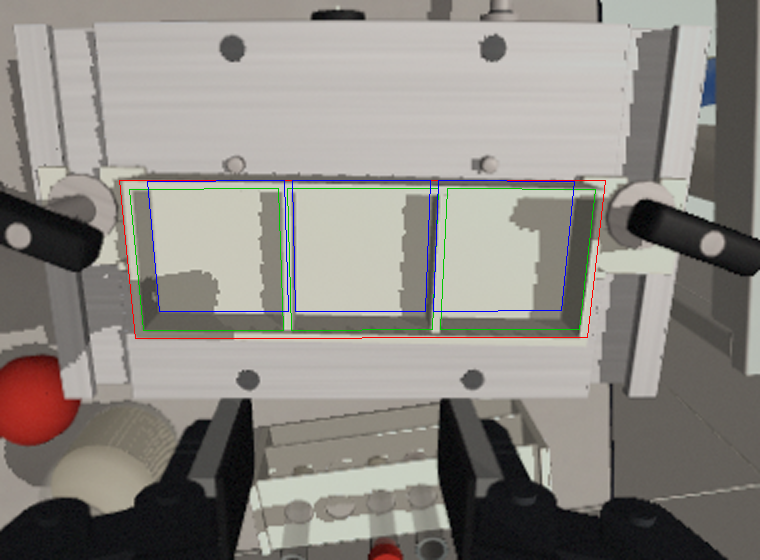

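```bash
cat >> h.py <<'E'
PY=SY+np.pi/2
def lids(m,im,thr=195):
    g=cv2.cvtColor(im,cv2.COLOR_RGB2GRAY); out=[]
    cs,_=cv2.findContours((g>thr).astype(np.uint8),cv2.RETR_EXTERNAL,cv2.CHAIN_APPROX_NONE)
    for c in cs:
        if cv2.contourArea(c)>400:
            (u,v),rad=cv2.minEnclosingCircle(c); p=onplane(m,(u,v),60); q=onplane(m,(u+rad,v),60)
            if 22<np.linalg.norm(q-p)<34: out.append((np.round(p[:2],1),round(float(np.linalg.norm(q-p)),1),round(cv2.contourArea(c)/(np.pi*rad*rad),2)))
    return out
def pick(p,yaws,z=35):
    """close at each yaw in turn (centres the jar), keep the last grip"""
    r.set_gripper(85,25); r.move_pose([*p[:2],110],down(yaws[0])); r.movel([*p[:2],z],v=150)
    for i,yw in enumerate(yaws):
        if i: r.set_gripper(85,25); r.move_pose([*p[:2],z],down(yw))
        r.set_gripper(45,45 if i==len(yaws)-1 else 25); o=status.observe(); print('w %.1f ff %.0f'%(o['gripper_width'],o['finger_force']))
    r.movel([*p[:2],200],v=250)
def place(k):
    q=sp(104.6,0.7+k,205); r.move_pose(q,down(PY)); q[2]=158; r.movel(q,v=150)
    z=lower(q,158,140,step=2,lim=3,v=60); r.dwell(.1); r.set_gripper(72); r.movel(q+[0,0,60],v=200); st('placed')
E
python3 - <<'E'
from h import *
p=[422.5,31]
pick(p,[PY+np.pi/2,PY]); st()
place(70)
r.move_pose([450,-195,260],down(np.pi)); r.dwell(.2); im,m=snap('wrist','pair'); print(lids(m,im)); print(find('wrist',m,'jar1_mid',5)); st()
E
```

```text
w 49.0 ff 26
w 48.3 ff 47
 t123.8 p [421.9  31.  198. ] F [ 0.6  0.4 -3.3] T [ 0.01  0.04 -0.02] w48.8 ff47 j6 0.14
stopped z cmd 140 [-2.3 -0.8  8.7]
placed t129.5 p [655.3 128.5 217.7] F [-0.7  0.2 -0.8] T [-0.02 -0.01 -0.02] w71.8 ff0 j6 0.29
[(array([ 408.6, -188.8]), 24.9, 0.9), (array([ 364.1, -235. ]), 24.9, 0.92)]
[([405.2, -187.9, 58.5], 0.67)]
 t131.8 p [ 450.1 -194.8  259.9] F [-1.  -0.5 -0. ] T [ 0.01 -0.02  0.03] w72.4 ff0 j6 -2.05
```

```bash
python3 - <<'E'
from h import *
pick([408.6,-188.8],[0.805]); st()
place(0)
r.move_pose([420,-225,260],down(np.pi)); r.dwell(.2); im,m=snap('wrist','third'); L=lids(m,im); print(L)
c=[l for l in L if l[0][0]<460]
if len(c)==1:
    p=c[0][0]; pick(p,[PY+np.pi/2,PY]); st(); place(-70)
E
```

```text
w 48.3 ff 46
 t136.0 p [ 408.  -188.5  197.9] F [ 0.5  0.1 -2.8] T [-0.02 -0.01 -0.  ] w48.5 ff47 j6 0.26
stopped z cmd 142 [-1.8  0.3  7.4]
placed t141.7 p [645.1  59.2 217.9] F [-0.2  0.2 -1.3] T [0.03 0.01 0.02] w72.1 ff0 j6 0.18
[(array([ 364.1, -234.2]), 25.1, 0.9)]
w 48.8 ff 25
w 48.1 ff 47
 t149.0 p [ 363.6 -233.8  197.9] F [-0.3  0.3 -2.6] T [-0.01 -0.03  0.04] w48.6 ff47 j6 -0.50
stopped z cmd 140 [-2.8 -1.6  7.1]
placed t155.1 p [634.9 -10.  217.7] F [-0.2  0.1 -1.1] T [-0.01 -0.02  0.01] w72.3 ff0 j6 0.08
```

```bash
python3 - <<'E'
from h import *
r.move_pose([540,90,330],down(np.pi)); r.dwell(.2); im,m=snap('wrist','chk')
g=cv2.cvtColor(im,cv2.COLOR_RGB2GRAY)
for k in (-70,0,70):
    X=sp(104.6,.7+k,167); u,v=proj(m,X)[0]; c=g[int(v)-30:int(v)+31,int(u)-30:int(u)+31]
    ci=cv2.HoughCircles(cv2.medianBlur(c,3),cv2.HOUGH_GRADIENT,1,40,param1=80,param2=12,minRadius=14,maxRadius=24)
    if ci is not None: 
        a=ci[0,0]; p=onplane(m,(a[0]+int(u)-30,a[1]+int(v)-30),167); d=p-X; print(k,'lid rel bay: x %.1f y %.1f'%(d@SX,d@SYv),a[2])
print(lids(m,im), find('wrist',m,'rod_knob',2), find('wrist',m,'jar1_mid',4))
# knob: dark blob near prediction
X=sp(-53,72.5,60); u,v=proj(m,X)[0]; print('pred',X,u,v)
x0,y0=int(u)-30,int(v)-30; c=g[y0:y0+60,x0:x0+60]
n,l,s,ce=cv2.connectedComponentsWithStats((c<60).astype(np.uint8))
for i in range(1,n):
    if s[i,4]>60: print(s[i],np.round(onplane(m,(s[i,0]+x0,s[i,1]+y0),60),1),np.round(onplane(m,(s[i,0]+s[i,2]+x0,s[i,1]+s[i,3]+y0),60),1),np.round(onplane(m,ce[i]+[x0,y0],57),1))
st()
E
```

```text
-70 lid rel bay: x -6.3 y -0.6 22.3
0 lid rel bay: x -3.6 y 0.2 23.4
70 lid rel bay: x -3.8 y -0.3 23.4
[] [([501.1, 153.8, 58.2], 0.77)] [([632.1, 64.6, 165.4], 0.59)]
pred [499.48747651 153.12663517  60.        ] 331.8834711571728 140.03292432273383
[ 23  18  20  17 275] [484.8 142.7  60. ] [505.6 168.7  60. ] [494.9 155.6  57. ]
 t156.8 p [540.1  89.9 329.8] F [-0.7  0.5 -0.4] T [-0.03 -0.02  0.02] w72.1 ff0 j6 -1.47
```

```bash
python3 - <<'E'
from h import *
p=np.array([497.5,154.8,0]); yw=SY+np.pi
r.set_gripper(50,60); r.move_pose(p+[0,0,150],down(yw)); r.movel(p+[0,0,60],v=150)
lower(p,60,31,step=7,lim=5,v=80); st()
r.set_gripper(10); o=st('pinch')
q=p+[0,0,31]
for d in (4,8,12,15.5):
    r.movel(q-SX*d,v=30); F=fz(2); print(d,np.round(F,1),np.round(status.observe()['tool_pos'],1),'back %.1f'%((np.array(status.observe()['tool_pos'])-o['tool_pos'])@-SX))
E
```

```text
stopped z cmd 25 [ 0.1 -0.5  0.1]
 t160.6 p [497.4 154.7  24.8] F [-0.3 -0.6  0.4] T [ 0.01 -0.02 -0.03] w50.1 ff0 j6 -1.19
pinch t161.0 p [497.7 155.5  25.5] F [0.3 3.6 1.3] T [ 0.66  0.   -0.03] w24.5 ff59 j6 -1.19
4 [ -3.2   9.2 -17. ] [489.4 156.6  25.7] back 8.4
8 [ -5.    9.2 -16. ] [484.8 157.3  25.7] back 13.0
12 [  2.8   9.  -20.1] [482.6 157.6  25.8] back 15.3
15.5 [  6.3   9.4 -23. ] [480.  158.   25.7] back 18.0
```

```bash
python3 - <<'E'
from h import *
p=np.array([497.5,154.8,25.5])+1.2*SYv
r.movel(p-SX*14.5,v=30); st('relaxed'); r.dwell(.1); st()
r.set_gripper(50); r.dwell(.3); st('open')
q=p-SX*14.5; q[2]=130; r.movel(q,v=120)
r.move_pose([520,90,330],down(np.pi)); r.dwell(.3); im,m=snap('wrist','end')
g=cv2.cvtColor(im,cv2.COLOR_RGB2GRAY)
X=sp(-60,72.5,60); u,v=proj(m,X)[0]; x0,y0=int(u)-32,int(v)-32; c=g[y0:y0+64,x0:x0+64]
n,l,s,ce=cv2.connectedComponentsWithStats((c<60).astype(np.uint8))
for i in range(1,n):
    if s[i,4]>60: print(s[i],np.round(onplane(m,(s[i,0]+x0,s[i,1]+y0),60),1),np.round(onplane(m,(s[i,0]+s[i,2]+x0,s[i,1]+s[i,3]+y0),60),1),np.round(onplane(m,ce[i]+[x0,y0],57),1))
print(find('wrist',m,'rod_knob',2)); st()
E
```

```text
relaxed t162.8 p [483.  157.7  25.5] F [-2.6 -0.5  1.2] T [ 0.06  0.41 -0.05] w24.2 ff64 j6 -1.18
 t162.9 p [483.  157.7  25.5] F [-4.2 -0.9  1.4] T [-0.1   0.47  0.01] w24.4 ff65 j6 -1.18
open t163.6 p [483.4 158.1  25.5] F [-0.5  0.1  0.6] T [ 0.04  0.05 -0.01] w49.7 ff0 j6 -1.18
[ 26  14  21  17 273] [470.1 144.6  60. ] [491. 172.  60.] [480.  157.7  57. ]
[([491.5, 153.0, 55.9], 0.62)]
 t165.9 p [519.8  90.2 329.4] F [-0.6  0.5  0.3] T [ 0.01 -0.03  0.04] w49.9 ff0 j6 -1.46
```

```bash
python3 - <<'E'
from h import *
print(r.finish_job())
E
```

```text
the job is handed in; nothing more can be done
None
```

The job is handed in at about 166 s: both T-bolts are clamped at the lugs with no play, all three jars are set in their bays, and the drive rod is out 15 mm at its middle click. The exact nut angles were judged from turning counts and torque, with the left nut overshot once and backed off. I never went near the cup, but did not check it again at the end.

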